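# Zero the pump, then open the vessel and hold its lid level

## Robot

A 6-joint arm with a two-finger parallel gripper is mounted at the origin on the work surface. World frame = base frame: x ahead of the robot, y to its left, z up, the work surface at z = 0. Lengths are in m, angles in rad, forces in N, time in s.
With the tool pointing down it reaches from about 0.375 to 0.975 m from the base axis. Payload 3.8 kg.
Tool frame: the origin (TCP) lies at the very end of the fingers, on their centre line; the grasp point (between the pads) lies 19 mm behind it; z points along the fingers, y is the line along which they close (so a half turn about z gives the same grasp; the last joint's range is limited). The gripper opens to 85 mm and grips with 20 to 120 N. Pads are 22 mm wide; open, the fingers measure 114 mm over their backs; the gripper's body (76 mm by 85 mm) begins 54 mm behind the grasp point. The pads swing forward as they close: fully open they stand 13 mm farther back than shut.
Start: joints at [-1.362, 0.264, 1.604, -0, 1.274, -0.037], TCP at [0.164, -0.655, 0.231] pointing down, gripper open.
Joint ranges: [-2.63, 2.63], [-0.94, 2.18], [0.31, 2.57], [-1.31, 4.45], [0, 2.66], [-2.55, 2.55]. Speed limits (rad/s): [2.57, 2.57, 3.14, 3.14, 3.14, 3.14].

## Interface

Orientations are given as a rotation vector (axis times angle).
In Python, from workcell import read_state, read_camera, calibration, finish_job gives the robot as it stands.
- The arm moves only by the tool step_arm, never from a script. Its argument "commands" is a list of rows, each an object of numbers: "fingers": the gripper's target within -1 to 1 (shut at 1, half-way at 0, fully open at -1); "dx", "dy", "dz": the shift along the tool's x, y, z in m; "roll": the turn about the tool's z in degrees. In form: [{"fingers": .., "dx": .., "dy": .., "dz": .., "roll": ..}, ...]. A call has 1 to 8 rows; each row is the pose to reach, as a shift and turn from the pose commanded when the call began, along the tool's axes at that moment; what a row does not reach only later rows make up. A row lasts 1/8 s, in which the tool goes at most 62.5 mm and 10.7 degrees, less where a joint would pass 70% of its speed; a pose out of reach is approached as far as the arm can. A call with a gripper value outside its range is refused whole. The fingers move at their own pace and stop on an object; "squeeze" is the grip in N (left out, the last holds). Time passes only in rows, so rows that repeat a pose let the fingers close. It gives the time, the measured TCP pose, the force, the opening and the grip force at its end, in the units of the state.
- read_state(): the state, without advancing time (a new reading comes with each control period).
- read_camera(name): name is "scene" or "top"; returns (picture, depth): 420x560x3 uint8, blue, green, red; 420x560 float32, m along the optical axis (not along the pixel's ray), 0 where there is no reading.
- calibration(name): a dict with "intrinsics" (3x3 intrinsics, pixels), "k1" (the pictures are not rectified: a ray, as slopes to the right and down, at radius r is drawn at 1 + k1 r^2 times it, then the intrinsics apply), "world_to_cam" (4x4, takes a point from world to camera coordinates). Camera axes: x right, y up, looking along -z (the intrinsics and any distortion apply to the point x, -y, -z); pixel columns grow to the right and rows downward; lengths in m; the calibration is good to about 2 mm. A picture is of the moment at which its call begins. calibration takes no time and is no camera call.
- finish_job(): hands the job in; it is judged then, once.
The state is a dict: "time": time; "q": joint angles; "joint_vel": joint speeds; "joint_torque": joint torques, N m; "tool_pos": TCP position; "tcp_rot": TCP orientation; "wrist_force": force on the tool from outside, world axes, zero at the start; "torque": the same for the moment, N m; "width": opening from 0.0 (shut) to 1.0 (fully open); "grip_force": force on a finger pad.
Only numpy, scipy, OpenCV 4.12 (cv2) and the standard library are available. Lean on these libraries where they do the work, as an engineer would, in place of code of your own. Each camera call takes 0.05 s, during which the arm holds its last target. There are 200 camera calls.

## Task

The steel vessel has to be opened so that its seal can be inspected. First turn the black knob on top of the blue and white pump unit until its white pointer stands on the red zero mark, and leave it there; then grip the vessel's lid by its black bar handle, lift it straight up, keeping it level, until it is about 10 cm above the vessel's rim, and finish there while still holding it steady and level over the vessel. Leave everything else on the table where it stands.

Things in the scene. Friction and masses are not known exactly. Their poses are not given: they have to be found in the camera images.
- knob (a joint): angle of the pump's knob in rad: 0 with the white pointer on the red zero mark, positive when turned anticlockwise as seen from above; range -0.6 to 2.2. It starts between 0.6 and 1.4, so it must be turned clockwise. It turns with light friction (about 0.05 N m) about an upright axis and stays where it is left.
- knob_grip (a point): centre of the knob's upright bar grip, on the knob's axis; turns with the knob. x axis along the bar to its pointer end, z up. Black bar 46 mm long (x), 14 mm wide (y), its top 14 mm above this point, on a round flange (48 mm across) whose top is 20 mm below this point. White pointer: a strip on the bar's top and a tab at the flange's edge. The pump's deck is 31 mm below this point.
- lid_grip (a point): centre of the black bar handle of the vessel's loose lid; y axis along the bar, z up. Bar 70 mm long (y), 16 mm wide (x), 24 mm high, on two posts. The lid is a round aluminium plate, 168 mm across, 5 mm thick, its underside 52 mm below this point. Two red-levered valves, 23 mm high, stand on it 58 mm from the centre, beyond the bar's ends. Mass 0.4 to 0.65 kg, balanced at the handle.
- vessel_rim (a point): centre of the steel vessel's mouth, level with its rim, 130 mm above the table; z up. With the lid seated, lid_grip is 52 mm above this point; with the lid 100 mm above the rim, 152 mm. A plug under the lid (140 mm across) reaches 8 mm into the mouth with 5 mm play all round.
- vessel: the steel vessel, 158 mm across, fixed to the table; origin at the centre of its underside on the table.
- pump: the pump unit, a white box with blue trim, 130 x 150 mm and 110 mm high, fixed to the table; origin at the centre of its underside. The knob stands at the middle of its top, on a white scale disc (106 mm across) with black ticks and one broad red zero mark; its x axis points from the knob's axis to the red mark, z up.
- flask: bystander: conical glass flask, 60 mm across, 84 mm high; origin at the centre of its underside.
- reagent: bystander: amber bottle, 52 mm across, 100 mm high; origin at the centre of its underside.
- beaker: bystander: glass beaker, 70 mm across, 80 mm high; origin at the centre of its underside.
- weight: bystander: brass weight with a button top, 40 mm across, 56 mm high; origin at the centre of its underside.
- jar: bystander: green glass jar, 60 mm across, 70 mm high; origin at the centre of its underside.
- wrench: bystander: steel wrench lying on the table along its x axis; origin under its middle.
- gasket: bystander: flat yellow ring, 100 mm across, 8 mm high; origin at the centre of its underside.
Mind the look-alikes: they are no part of the job. What is shaped like the vessel but brown or orange is not meant.

How it is judged:
On the way, in this order (a step that is already met when the one before it is completed fails the run):
1. the knob's pointer is set on the zero mark and let go, with the lid still seated (value of joint knob between -0.12 and 0.12 rad and z of lid_grip in the frame of vessel_rim below 0.056 m and contact force between knob and the fingers below 0.1 N), for 0.2 s.
2. the lid is lifted clear and held level and still above the vessel (z of lid_grip in the frame of vessel_rim between 0.112 and 0.212 m and horizontal distance between lid_grip and vessel_rim below 0.045 m and angle between lid_grip's own z axis and vertical below 0.1 rad and contact force between lid and the fingers above 1 N and contact force between lid and vessel below 0.1 N and contact force between lid and pump below 0.1 N and linear speed of lid below 0.02 m/s and angular speed of lid below 0.15 rad/s), for 0.4 s.
At the end, for the whole second after the job is handed in: The pointer is within 0.12 rad of zero; the gripper holds the lid with its underside 60 to 160 mm above the vessel's rim, its centre within 45 mm of the vessel's axis, within 0.1 rad of level, still (under 20 mm/s), and touching neither vessel nor pump (all of step 2 and value of joint knob between -0.12 and 0.12 rad); the arm keeps its last pose, push and grip.
It fails at once if the lid is lifted from its seat while the pointer is off the zero mark (z of lid_grip in the frame of vessel_rim above 0.064 m and not (value of joint knob between -0.12 and 0.12 rad)).
It fails at once if the lid is tipped by more than 0.25 rad (angle between lid_grip's own z axis and vertical above 0.25 rad).
It fails at once if the lid is carried more than 60 mm sideways off the vessel's axis (horizontal distance between lid_grip and vessel_rim above 0.06 m).
It fails at once if a bystander is moved by more than 25 mm or tipped over (distance of any of flask, reagent, beaker, weight, jar, wrench, gasket from where it was at the start of the episode above 0.025 m or angle between any of flask, reagent, beaker, weight, jar, wrench, gasket's own z axis and vertical above 0.35 rad).
It also fails if it takes over 51 s, if anything falls off the work surface, if the arm or the gripper's body presses on something with over 40 N, if the wrist force passes 120 N, or if a joint passes its speed limit or range.

## Working session

There is one attempt and no reset: what is moved stays moved. The work goes in short steps, Python scripts to look and compute and a tool call to move; the robot and the scene stay as the last step left them, time stands still between calls to the robot, and variables do not carry over. Pictures are saved under pics/ and viewed, at most 10 in all, crops included, and the job is handed in when it is done.

Besides the shell and the picture viewer there is one more tool, called after "Request:" as a command line: name --argument value ..., lists and objects as JSON in quotes. step_arm: Moves the arm, as the interface text tells. Its arguments: {"type":"object","properties":{"commands":{"type":"array","items":{"type":"object","properties":{"fingers":{"type":"number"},"dx":{"type":"number"},"dy":{"type":"number"},"dz":{"type":"number"},"roll":{"type":"number"}}}},"squeeze":{"type":"number"}},"required":["commands"]}

```bash
mkdir -p pics; cat > h.py <<'E'
import numpy as np, cv2
from workcell import *
def world(name, uv, depth):
    "pixels Nx2 + depths N -> world Nx3"
    c=calibration(name); K=np.array(c["intrinsics"],float); M=np.array(c["world_to_cam"],float)
    s=rays(c,K,uv); d=np.asarray(depth,float)[:,None]
    P=np.hstack([s[:,:1]*d,-s[:,1:]*d,-d,np.ones_like(d)])
    return (np.linalg.inv(M)@P.T).T[:,:3]
def rays(c,K,uv):
    uv=np.asarray(uv,float).reshape(-1,1,2)
    return cv2.undistortPoints(uv,K,np.array([c["k1"],0,0,0.]),None,None).reshape(-1,2)
def plane(name, uv, z):
    a=world(name,uv,np.full(len(uv),.1)); b=world(name,uv,np.full(len(uv),1.))
    t=(z-a[:,2:])/(b[:,2:]-a[:,2:]); return a+t*(b-a)
E
python3 - <<'E'
from h import *
for n in("scene","top"):
    p,d=read_camera(n); cv2.imwrite(f"pics/{n}0.png",p); np.save(f"{n}0.npy",d); print(n,calibration(n))
print(read_state())
E
```

```text
scene {'intrinsics': array([[385.97297471,   0.        , 280.22215239],
       [  0.        , 385.97297471, 212.21879592],
       [  0.        ,   0.        ,   1.        ]]), 'k1': -0.0354331132152794, 'world_to_cam': array([[ 0.76826425,  0.64009231,  0.0072022 , -0.46289861],
       [-0.52687533,  0.62590677,  0.57501574,  0.18132638],
       [ 0.36355525, -0.4455587 ,  0.81811064, -1.68826187],
       [ 0.        ,  0.        ,  0.        ,  1.        ]])}
top {'intrinsics': array([[384.73759428,   0.        , 271.62198292],
       [  0.        , 384.73759428, 205.97161486],
       [  0.        ,   0.        ,   1.        ]]), 'k1': -0.0503488839197581, 'world_to_cam': array([[-5.81772399e-04, -9.99996258e-01, -2.67321385e-03,
         7.94774342e-02],
       [ 9.84205907e-01, -1.04581183e-03,  1.77024404e-01,
        -5.78054431e-01],
       [-1.77026538e-01, -2.52800494e-03,  9.84202832e-01,
        -1.44861342e+00],
       [ 0.00000000e+00,  0.00000000e+00,  0.00000000e+00,
         1.00000000e+00]])}
{'time': 0.1, 'q': array([-1.36194648e+00,  2.64714656e-01,  1.60525200e+00,  1.74239864e-06,
        1.27370190e+00, -3.68937717e-02]), 'joint_vel': array([-3.77239704e-04,  1.58072531e-03,  4.05920600e-05,  1.61290521e-04,
       -2.96346056e-04, -4.38932854e-04]), 'joint_torque': array([ 8.03641774e-05, -5.16705108e+01, -3.68590522e+01, -9.99662552e-05,
        6.33665026e-03,  2.94920960e-05]), 'tool_pos': array([ 0.16407672, -0.65406631,  0.23005383]), 'tcp_rot': array([-3.11585471e+00, -3.84788295e-01,  2.77224462e-04]), 'wrist_force': array([ 0.49450165, -0.00717407, -0.49069414]), 'torque': array([ 0.03277043,  0.01168654, -0.00844141]), 'grip_force': 0.0, 'width': 1.001180428837712}
```

View pics/scene0.png

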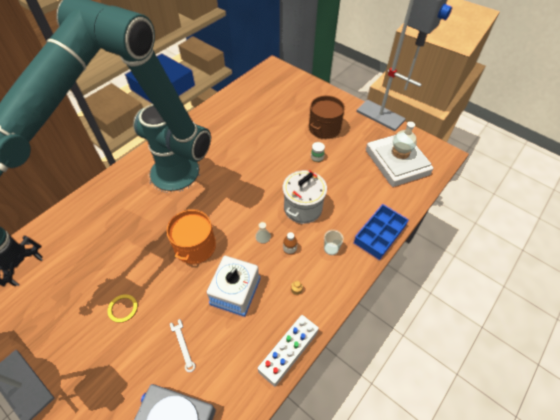

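View pics/top0.png

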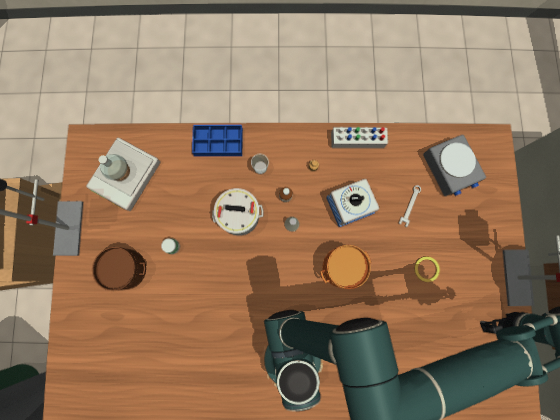

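Top view: the vessel's lid is at about (237,210) with the bar running left-right, and the pump knob is at about (355,200). Neither is occluded by the arm. I'll zoom in on both.

```bash
python3 - <<'E'
from h import *
p=cv2.imread("pics/top0.png"); d=np.load("top0.npy"); s=cv2.imread("pics/scene0.png")
f=lambda im,x,y,w,h:cv2.resize(im[y:y+h,x:x+w],(400,300),interpolation=cv2.INTER_CUBIC)
cv2.imwrite("pics/crop0.png",np.vstack([np.hstack([f(p,320,170,72,54),f(p,200,184,72,54)]),np.hstack([f(s,200,250,72,54),f(s,272,165,72,54)])]))
hsv=cv2.cvtColor(p,cv2.COLOR_BGR2HSV)
def comp(mask,x0,x1,y0,y1,off=0):
    m=np.zeros_like(mask); m[y0:y1,x0:x1]=mask[y0:y1,x0:x1]
    n,l,st,c=cv2.connectedComponentsWithStats(m)
    for i in range(1,n):
        if st[i,4]>=4:
            v,u=np.nonzero(l==i); w=world("top",np.c_[u,v],d[v,u])
            cov=np.cov(w[:,:2].T); e,V=np.linalg.eigh(cov)
            print(st[i],c[i].round(1),np.median(w,0).round(4),"mean",w.mean(0).round(4),"axisdeg",np.degrees(np.arctan2(V[1,1],V[0,1])).round(1),"len",np.sqrt(12*e).round(3))
H,S,V=cv2.split(hsv)
print("black knob");comp(((V<70)).astype(np.uint8),330,382,175,225)
red=(((H<8)|(H>172))&(S>120)&(V>80)).astype(np.uint8)
print("red pump");comp(red,330,382,175,225)
print("black lid");comp((V<70).astype(np.uint8),212,264,186,236)
print("red lid");comp(red,212,264,186,236)
E
```

```text
black knob
[350 194  14  12 106] [355.9 199.5] [ 0.5857 -0.2331  0.124 ] mean [ 0.585  -0.2303  0.145 ] axisdeg 131.0 len [0.039 0.144]
[330 205   9  20  27] [333.7 214.7] [ 0.5498 -0.1678  0.0099] mean [ 0.5499 -0.1689  0.0114] axisdeg -159.1 len [0.003 0.089]
red pump
[350 188   2   3   4] [350.5 189. ] [ 0.633  -0.2197  0.1093] mean [ 0.6326 -0.2196  0.1096] axisdeg -145.6 len [0.004 0.012]
black lid
[225 205  20   7  86] [234.5 207.9] [0.5454 0.2079 0.1928] mean [0.5408 0.2066 0.2214] axisdeg -143.4 len [0.054 0.149]
red lid
[251 202   3  11  26] [251.8 206.6] [0.5593 0.1498 0.1571] mean [0.5568 0.1505 0.1575] axisdeg 175.3 len [0.009 0.04 ]
[218 206   3  11  24] [219.1 211.1] [0.5389 0.269  0.1575] mean [0.5404 0.2686 0.1575] axisdeg 174.4 len [0.008 0.04 ]
```

View pics/crop0.png

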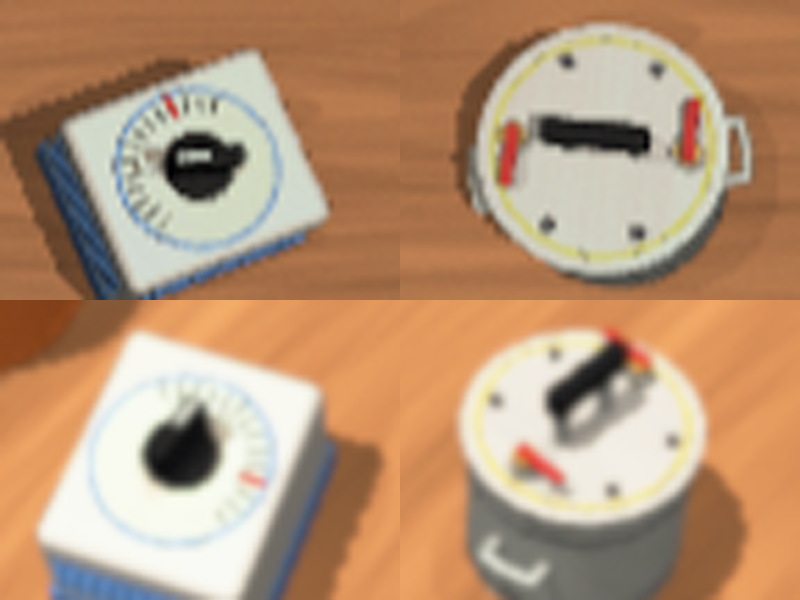

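The crops show the pump's red mark at top-view px (350.5,189). The knob's white tab is at about (348,198), so its pointer is roughly 0.9 rad anticlockwise of the mark. The lid bar runs almost along world y. Next I'll fit precise centres and headings in both views.

```bash
cat > m.py <<'E'
from h import *
def circ(w):
    w=w[:,:2]
    for _ in range(6):
        A=np.c_[2*w,np.ones(len(w))]; s=np.linalg.lstsq(A,(w**2).sum(1),rcond=None)[0]
        r=np.sqrt(s[2]+s[:2]@s[:2]); e=abs(np.hypot(*(w-s[:2]).T)-r); w=w[e<max(2*np.median(e),.001)]
    return s[:2].round(4),r.round(4),len(w)
def pts(name,m,z):
    v,u=np.nonzero(m); return plane(name,np.c_[u,v],z)
def load(name,tag="0"):
    p=cv2.imread(f"pics/{name}{tag}.png"); return p,cv2.split(cv2.cvtColor(p,cv2.COLOR_BGR2HSV))
E
python3 - <<'E'
from m import *
kc0=np.array([.588,-.232]); lc0=np.array([.5486,.2096])
def near(name,z,c,r):
    v,u=np.mgrid[:420,:560]; w=plane(name,np.c_[u.ravel(),v.ravel()],z)
    return w,(np.hypot(*(w[:,:2]-c).T)<r).reshape(420,560)
C={}
for n in("scene","top"):
    p,(H,S,V)=load(n); print(n)
    w,m=near(n,.11,kc0,.062)
    blue=m&(H>95)&(H<115)&(S>40)&(V>150); b=pts(n,blue,.11); print("ring",circ(b))
    red=((H<10)|(H>170))&(S>110)&(V>80)&m; r=pts(n,red,.11).mean(0); print("red",r.round(4))
    c=circ(b)[0]; 
    d=r[:2]-c; print("red heading",np.degrees(np.arctan2(d[1],d[0])).round(1),np.hypot(*d).round(4))
    # white tab: pixels on flange plane
    w,m2=near(n,.194,lc0,.05); k=pts(n,m2&(V<70),.194)
    e,E=np.linalg.eigh(np.cov(k[:,:2].T)); print("bar",((k.max(0)+k.min(0))/2).round(4),k.mean(0).round(4),np.degrees(np.arctan2(E[1,1],E[0,1])).round(1),np.sqrt(12*e).round(3))
    w,m3=near(n,.135,lc0,.095); y=pts(n,m3&(H>18)&(H<36)&(S>50)&(V>150),.135); print("yellow",circ(y))
    w,m4=near(n,.157,lc0,.08); r=pts(n,m4&((H<8)|(H>172))&(S>120),.157); c=r[:,1]>lc0[1]
    a,b2=r[c].mean(0),r[~c].mean(0); print("valves",a.round(4),b2.round(4),((a+b2)/2).round(4),np.degrees(np.arctan2(*(a-b2)[[1,0]])).round(1))
# rectified view of knob at top-of-bar plane and flange plane, from both cams
out=[]
for n in("top","scene"):
    p,_=load(n); c=calibration(n); K=np.array(c["intrinsics"]);M=np.array(c["world_to_cam"])
    for z in(.12,.155):
        i,j=np.mgrid[:300,:300]; X=np.c_[.588+(150-i.ravel())*.0004,-.232+(150-j.ravel())*.0004,np.full(90000,z),np.ones(90000)]
        q=(M@X.T)[:3].T*[1,-1,-1]
        uv=cv2.projectPoints(q,np.zeros(3),np.zeros(3),K,np.array([c["k1"],0,0,0.]))[0].reshape(300,300,2).astype(np.float32)
        im=cv2.remap(p,uv[...,0],uv[...,1],cv2.INTER_CUBIC); im[150,::6]=(255,0,255); im[::6,150]=(255,0,255); out.append(im)
cv2.imwrite("pics/rect.png",np.vstack([np.hstack(out[:2]),np.hstack(out[2:])]))
E
```

```text
sceneTraceback (most recent call last):
  File "<stdin>", line 10, in <module>
  File "m.py", line 9, in pts
    v,u=np.nonzero(m); return plane(name,np.c_[u,v],z)
                              ~~~~~^^^^^^^^^^^^^^^^^^^
  File "h.py", line 13, in plane
    a=world(name,uv,np.full(len(uv),.1)); b=world(name,uv,np.full(len(uv),1.))
  File "h.py", line 6, in world
    s=rays(c,K,uv); d=np.asarray(depth,float)[:,None]
  File "h.py", line 11, in rays
    return cv2.undistortPoints(uv,K,np.array([c["k1"],0,0,0.]),None,None).reshape(-1,2)
           ~~~~~~~~~~~~~~~~~~~^^^^^^^^^^^^^^^^^^^^^^^^^^^^^^^^^^^^^^^^^^^
cv2.error: OpenCV(4.12.0) /io/opencv/modules/calib3d/src/undistort.dispatch.cpp:347: error: (-215:Assertion failed) CV_IS_MAT(_src) && CV_IS_MAT(_dst) && (_src->rows == 1 || _src->cols == 1) && (_dst->rows == 1 || _dst->cols == 1) && _src->cols + _src->rows - 1 == _dst->rows + _dst->cols - 1 && (CV_MAT_TYPE(_src->type) == CV_32FC2 || CV_MAT_TYPE(_src->type) == CV_64FC2) && (CV_MAT_TYPE(_dst->type) == CV_32FC2 || CV_MAT_TYPE(_dst->type) == CV_64FC2) in function 'cvUndistortPointsInternal'
```

```bash
cat > a.py <<'E'
from m import *
kc0=np.array([.588,-.232]); lc0=np.array([.5486,.2096])
def near(name,z,c,r):
    v,u=np.mgrid[:420,:560]; w=plane(name,np.c_[u.ravel(),v.ravel()],z)
    return w,(np.hypot(*(w[:,:2]-c).T)<r).reshape(420,560)
def run(tag):
  for n in("scene","top"):
    p,(H,S,V)=load(n,tag); print(n)
    w,m=near(n,.11,kc0,.059)
    B=p.astype(int); blue=m&(B[...,0]-B[...,2]>15)&(V>130); print(blue.sum())
    red=((H<10)|(H>170))&(S>90)&(V>80)&m; r=pts(n,red,.11).mean(0); print("red",r.round(4),red.sum())
    if blue.sum()>20:
        c=circ(pts(n,blue,.11)); print("ring",c); d=r[:2]-c[0]; print("red heading",np.degrees(np.arctan2(d[1],d[0])).round(1),np.hypot(*d).round(4))
    w,m2=near(n,.194,lc0,.05); k=pts(n,m2&(V<70),.194)
    e,E=np.linalg.eigh(np.cov(k[:,:2].T)); print("bar",((k.max(0)+k.min(0))/2).round(4),k.mean(0).round(4),np.degrees(np.arctan2(E[1,1],E[0,1])).round(1),np.sqrt(12*e).round(3))
    w,m3=near(n,.135,lc0,.095); y=m3&(H>18)&(H<36)&(S>40)&(V>150)
    if y.sum()>10: print("yellow",circ(pts(n,y,.135)))
    w,m4=near(n,.157,lc0,.08); r=pts(n,m4&((H<8)|(H>172))&(S>120),.157); c=r[:,1]>lc0[1]
    a,b2=r[c].mean(0),r[~c].mean(0); print("valves",a.round(4),b2.round(4),((a+b2)/2).round(4),np.degrees(np.arctan2(*(a-b2)[[1,0]])).round(1))
def rect(tag):
  out=[]
  for n in("top","scene"):
    p,_=load(n,tag); c=calibration(n); K=np.array(c["intrinsics"]);M=np.array(c["world_to_cam"])
    for z in(.12,.155):
        i,j=np.mgrid[:300,:300]; X=np.c_[.588+(150-i.ravel())*.0004,-.232+(150-j.ravel())*.0004,np.full(90000,z),np.ones(90000)]
        q=(M@X.T)[:3].T*[1,-1,-1]
        uv=cv2.projectPoints(q,np.zeros(3),np.zeros(3),K,np.array([c["k1"],0,0,0.]))[0].reshape(300,300,2).astype(np.float32)
        im=cv2.remap(p,uv[...,0],uv[...,1],cv2.INTER_CUBIC); im[150,::6]=(255,0,255); im[::6,150]=(255,0,255); out.append(im)
  cv2.imwrite(f"pics/rect{tag}.png",np.vstack([np.hstack(out[:2]),np.hstack(out[2:])]))
E
python3 -c "
import a; a.run('0'); a.rect('0')"
```

```text
scene
36
red [ 0.6359 -0.2223  0.11  ] 1
ring (array([ 0.5925, -0.2383]), np.float64(0.0535), 29)
red heading 20.2 0.0462
bar [0.558  0.1954 0.194 ] [0.5569 0.195  0.194 ] 86.6 [0.016 0.068]
yellow (array([0.5502, 0.2055]), np.float64(0.0727), 171)
valves [0.5413 0.2629 0.157 ] [0.5597 0.1437 0.157 ] [0.5505 0.2033 0.157 ] 98.8
top
103
red [ 0.6325 -0.2195  0.11  ] 4
ring (array([ 0.5905, -0.2349]), np.float64(0.0542), 78)
red heading 20.1 0.0448
bar [0.5454 0.2095 0.194 ] [0.5457 0.2094 0.194 ] 83.6 [0.016 0.07 ]
yellow (array([0.5483, 0.21  ]), np.float64(0.0728), 207)
valves [0.5405 0.2686 0.157 ] [0.5569 0.1505 0.157 ] [0.5487 0.2096 0.157 ] 97.9
```

View pics/rect0.png

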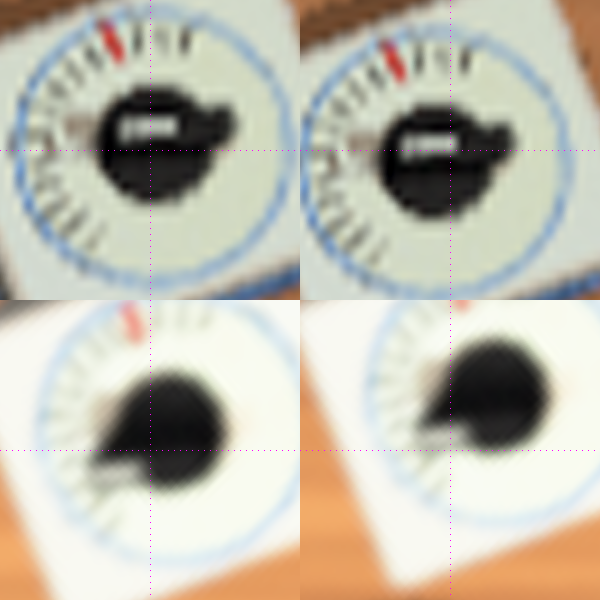

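Ring fits give the knob axis at about (0.591,-0.236), red heading about 20° and bar heading about 100°, so the knob is at about 1.38 rad. The brown spot is only a shadow. The lid centre is at about (0.549,0.208) with its bar at about 84°. I'm moving above the knob.

Request:
step_arm --commands '[{"fingers": -1,"dx": 0.516,"dy": -0.301,"dz": 0,"roll": -86},{"fingers": -1,"dx": 0.516,"dy": -0.301,"dz": 0,"roll": -86},{"fingers": -1,"dx": 0.516,"dy": -0.301,"dz": 0,"roll": -86},{"fingers": -1,"dx": 0.516,"dy": -0.301,"dz": 0,"roll": -86},{"fingers": -1,"dx": 0.516,"dy": -0.301,"dz": 0,"roll": -86},{"fingers": -1,"dx": 0.516,"dy": -0.301,"dz": 0,"roll": -86},{"fingers": -1,"dx": 0.516,"dy": -0.301,"dz": 0,"roll": -86},{"fingers": -1,"dx": 0.516,"dy": -0.301,"dz": 0,"roll": -86}]' --squeeze 30

```text
time: 1.1
tool_pos: [0.5228, -0.3035, 0.2309]
tcp_rot: [-2.011, -2.413, 0.0]
wrist_force: [0.7, -0.7, 0.2]
width: 1.002
grip_force: 0.0
```

```bash
cat >> h.py <<'E'
from scipy.spatial.transform import Rotation as Ro
def togo(x,y,z,psi):
    "tool-frame shift and roll to reach TCP x,y,z with tool y heading psi (deg)"
    s=read_state(); R=Ro.from_rotvec(s["tcp_rot"]).as_matrix(); h=np.degrees(np.arctan2(R[1,1],R[0,1]))
    print("t",round(s["time"],2),"pos",s["tool_pos"].round(4),"psi",h.round(1),"tilt",np.degrees(np.arccos(-R[2,2])).round(2),"F",s["wrist_force"].round(1),"w",round(s["width"],3),"grip",round(s["grip_force"],1))
    print("shift",(R.T@(np.array([x,y,z])-s["tool_pos"])).round(4),"roll",round((h-psi+90)%180-90,1))
E
python3 -c "
from h import *
togo(.591,-.236,.2,10)"
```

```text
t 1.1 pos [ 0.5228 -0.3035  0.2309] psi 10.4 tilt 0.02 F [ 0.7 -0.7  0.2] w 1.002 grip 0.0
shift [0.0541 0.0793 0.0309] roll 0.4
```

Request:
step_arm --commands '[{"fingers": -1,"dx": 0.054,"dy": 0.079,"dz": 0.03,"roll": 0},{"fingers": -1,"dx": 0.054,"dy": 0.079,"dz": 0.03,"roll": 0},{"fingers": -1,"dx": 0.054,"dy": 0.079,"dz": 0.03,"roll": 0},{"fingers": -1,"dx": 0.054,"dy": 0.079,"dz": 0.03,"roll": 0}]'

```text
time: 1.6
tool_pos: [0.5897, -0.2385, 0.2009]
tcp_rot: [-2.018, -2.407, 0.001]
wrist_force: [0.8, -0.9, 0.2]
width: 0.998
grip_force: 0.0
```

```bash
python3 -c "
from h import *
togo(.591,-.236,.130,10)
im=[]
for n,(x,y) in dict(top=(355,200),scene=(235,275)).items():
    p,d=read_camera(n); cv2.imwrite(f'pics/{n}1.png',p); im.append(cv2.resize(p[y-50:y+50,x-50:x+50],(400,400),interpolation=cv2.INTER_CUBIC))
cv2.imwrite('pics/c1.png',np.hstack(im))"
```

```text
t 1.6 pos [ 0.5897 -0.2385  0.2009] psi 10.1 tilt 0.07 F [ 0.8 -0.9  0.2] w 0.998 grip 0.0
shift [0.0022 0.0018 0.0709] roll 0.1
```

View pics/c1.png

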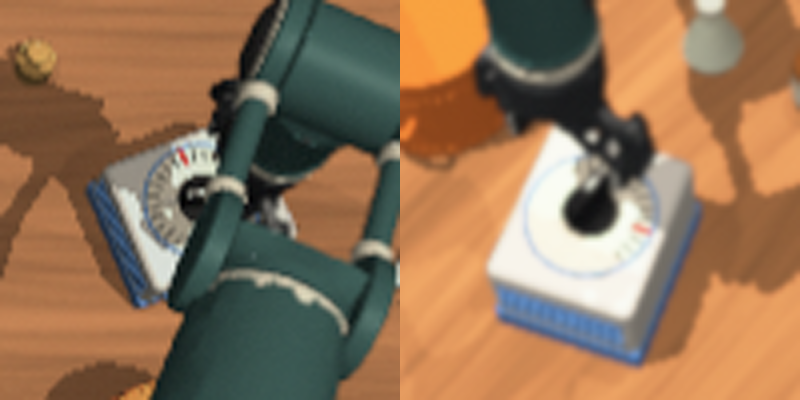

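The gripper is over the knob: the scene crop shows the knob at (590,210) beneath the fingers, and the strip still visible. I'm descending and closing.

Request:
step_arm --commands '[{"fingers": -1,"dx": 0.001,"dy": 0.001,"dz": 0.035,"roll": 0},{"fingers": -1,"dx": 0.001,"dy": 0.001,"dz": 0.07,"roll": 0},{"fingers": -1,"dx": 0.001,"dy": 0.001,"dz": 0.07,"roll": 0},{"fingers": 1,"dx": 0.001,"dy": 0.001,"dz": 0.07,"roll": 0},{"fingers": 1,"dx": 0.001,"dy": 0.001,"dz": 0.07,"roll": 0},{"fingers": 1,"dx": 0.001,"dy": 0.001,"dz": 0.07,"roll": 0},{"fingers": 1,"dx": 0.001,"dy": 0.001,"dz": 0.07,"roll": 0},{"fingers": 1,"dx": 0.001,"dy": 0.001,"dz": 0.07,"roll": 0}]'

```text
time: 2.7
tool_pos: [0.5929, -0.237, 0.1327]
tcp_rot: [2.017, 2.404, 0.004]
wrist_force: [3.9, 2.8, 2.6]
width: 0.155
grip_force: 36.8
```

The opening is 13 mm, which matches the 14 mm bar. Now I turn clockwise by 80°.

Request:
step_arm --commands '[{"fingers": 1,"roll": 8},{"fingers": 1,"roll": 16},{"fingers": 1,"roll": 24},{"fingers": 1,"roll": 32},{"fingers": 1,"roll": 40},{"fingers": 1,"roll": 48},{"fingers": 1,"roll": 56},{"fingers": 1,"roll": 64}]'

```text
invalid input
```

Request:
step_arm --commands '[{"fingers": 1,"roll": 8},{"fingers": 1,"roll": 16},{"fingers": 1,"roll": 16},{"fingers": 1,"roll": 16}]'

```text
invalid input
```

```bash
python3 -c "
from h import *
togo(.591,-.236,.25,-69.7)"
```

```text
t 2.7 pos [ 0.5929 -0.237   0.1327] psi 10.0 tilt 0.24 F [3.9 2.8 2.6] w 0.155 grip 36.8
shift [ 0.0012 -0.0013 -0.1173] roll 79.7
```

All fields are required in each row.

Request:
step_arm --commands '[{"fingers": 1,"dx": 0,"dy": 0,"dz": 0,"roll": 8},{"fingers": 1,"dx": 0,"dy": 0,"dz": 0,"roll": 16},{"fingers": 1,"dx": 0,"dy": 0,"dz": 0,"roll": 24},{"fingers": 1,"dx": 0,"dy": 0,"dz": 0,"roll": 32},{"fingers": 1,"dx": 0,"dy": 0,"dz": 0,"roll": 40},{"fingers": 1,"dx": 0,"dy": 0,"dz": 0,"roll": 48},{"fingers": 1,"dx": 0,"dy": 0,"dz": 0,"roll": 56},{"fingers": 1,"dx": 0,"dy": 0,"dz": 0,"roll": 64}]'

```text
time: 3.7
tool_pos: [0.5929, -0.2369, 0.1328]
tcp_rot: [2.988, 0.965, 0.006]
wrist_force: [3.1, 2.6, 2.3]
width: 0.156
grip_force: 36.8
```

Request:
step_arm --commands '[{"fingers": 1,"dx": 0,"dy": 0,"dz": 0,"roll": 8},{"fingers": 1,"dx": 0,"dy": 0,"dz": 0,"roll": 16},{"fingers": 1,"dx": 0,"dy": 0,"dz": 0,"roll": 16},{"fingers": 1,"dx": 0,"dy": 0,"dz": 0,"roll": 16}]'

```text
time: 4.2
tool_pos: [0.5929, -0.2369, 0.1328]
tcp_rot: [3.092, 0.55, 0.006]
wrist_force: [4.7, 2.7, 3.9]
width: 0.156
grip_force: 37.0
```

```bash
python3 -c "
from h import *
togo(.591,-.236,.25,-69.7)"
```

```text
t 4.2 pos [ 0.5929 -0.2369  0.1328] psi -69.8 tilt 0.22 F [4.7 2.7 3.9] w 0.156 grip 37.0
shift [-0.0011 -0.0013 -0.1172] roll -0.1
```

Request:
step_arm --commands '[{"fingers": -1,"dx": 0,"dy": 0,"dz": 0,"roll": 0},{"fingers": -1,"dx": 0,"dy": 0,"dz": 0,"roll": 0},{"fingers": -1,"dx": 0,"dy": 0,"dz": 0,"roll": 0},{"fingers": -1,"dx": 0,"dy": 0,"dz": 0,"roll": 0},{"fingers": -1,"dx": 0,"dy": 0,"dz": -0.06,"roll": 0},{"fingers": -1,"dx": 0,"dy": 0,"dz": -0.12,"roll": 0},{"fingers": -1,"dx": 0,"dy": 0,"dz": -0.13,"roll": 0},{"fingers": -1,"dx": 0,"dy": 0,"dz": -0.13,"roll": 0}]'

```text
time: 5.2
tool_pos: [0.5915, -0.2375, 0.2625]
tcp_rot: [3.092, 0.546, 0.003]
wrist_force: [-0.8, -0.7, -0.3]
width: 0.996
grip_force: 0.0
```

```bash
python3 -c "
from h import *
togo(.57,-.0,.262,-6)"
```

```text
t 5.2 pos [ 0.5915 -0.2375  0.2625] psi -70.0 tilt 0.14 F [-0.8 -0.7 -0.3] w 0.996 grip 0.0
shift [ 6.110e-02 -2.305e-01  2.000e-04] roll -64.0
```

Request:
step_arm --commands '[{"fingers": -1,"dx": 0.061,"dy": -0.23,"dz": 0,"roll": -64},{"fingers": -1,"dx": 0.061,"dy": -0.23,"dz": 0,"roll": -64},{"fingers": -1,"dx": 0.061,"dy": -0.23,"dz": 0,"roll": -64},{"fingers": -1,"dx": 0.061,"dy": -0.23,"dz": 0,"roll": -64},{"fingers": -1,"dx": 0.061,"dy": -0.23,"dz": 0,"roll": -64},{"fingers": -1,"dx": 0.061,"dy": -0.23,"dz": 0,"roll": -64},{"fingers": -1,"dx": 0.061,"dy": -0.23,"dz": 0,"roll": -64}]'

```text
time: 6.08
tool_pos: [0.5681, 0.0001, 0.2585]
tcp_rot: [-2.333, -2.099, 0.005]
wrist_force: [-1.3, -0.6, 0.1]
width: 1.002
grip_force: 0.0
```

```bash
python3 -c "
from h import *
import a
for n in ('top','scene'):
    p,d=read_camera(n); cv2.imwrite(f'pics/{n}2.png',p)
a.run('2'); a.rect('2')
togo(.549,.208,.25,-6)"
```

```text
scene
29
red [ 0.6359 -0.2223  0.11  ] 1
ring (array([ 0.5928, -0.2386]), np.float64(0.0535), 23)
red heading 20.7 0.0461
bar [0.5566 0.1954 0.194 ] [0.557  0.1937 0.194 ] 87.0 [0.017 0.068]
yellow (array([0.5502, 0.2053]), np.float64(0.0727), 159)
valves [0.5408 0.2632 0.157 ] [0.5588 0.1443 0.157 ] [0.5498 0.2038 0.157 ] 98.6
top
102
red [ 0.6325 -0.2195  0.11  ] 4
ring (array([ 0.5904, -0.2348]), np.float64(0.0541), 81)
red heading 20.0 0.0448
bar [0.5454 0.2095 0.194 ] [0.5456 0.2094 0.194 ] 83.6 [0.016 0.069]
yellow (array([0.5485, 0.2102]), np.float64(0.0727), 157)
valves [0.5405 0.2686 0.157 ] [0.5569 0.1505 0.157 ] [0.5487 0.2096 0.157 ] 97.9
t 6.17 pos [ 5.686e-01 -2.000e-04  2.593e-01] psi -6.2 tilt 0.19 F [-0.6 -0.3  0. ] w 1.004 grip 0.0
shift [ 0.2049 -0.0418  0.0094] roll -0.2
```

View pics/rect2.png

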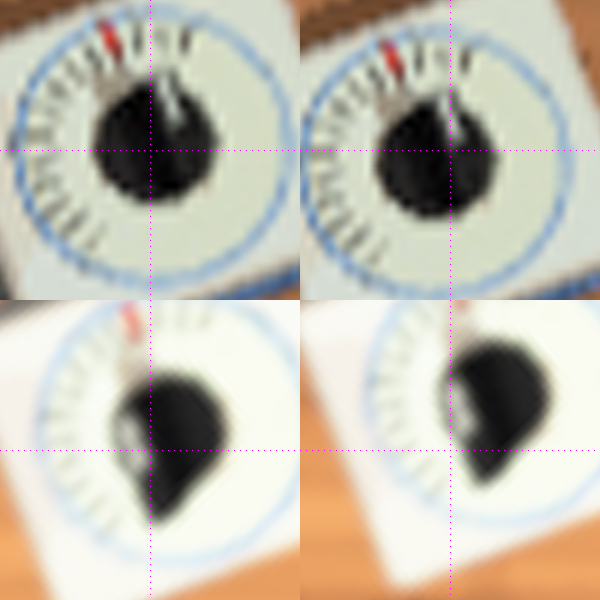

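The pointer strip now heads about 19.6° and the red mark about 20°, so the knob is on zero. On to the lid.

Request:
step_arm --commands '[{"fingers": -1,"dx": 0.205,"dy": -0.042,"dz": 0.01,"roll": 0},{"fingers": -1,"dx": 0.205,"dy": -0.042,"dz": 0.01,"roll": 0},{"fingers": -1,"dx": 0.205,"dy": -0.042,"dz": 0.01,"roll": 0},{"fingers": -1,"dx": 0.205,"dy": -0.042,"dz": 0.01,"roll": 0},{"fingers": -1,"dx": 0.205,"dy": -0.042,"dz": 0.01,"roll": 0},{"fingers": -1,"dx": 0.205,"dy": -0.042,"dz": 0.01,"roll": 0}]'

```text
time: 6.92
tool_pos: [0.5493, 0.2068, 0.251]
tcp_rot: [2.335, 2.101, -0.001]
wrist_force: [-0.3, -0.0, 0.4]
width: 0.998
grip_force: 0.0
```

```bash
python3 -c "
from h import *
togo(.549,.208,.164,-6)
p,d=read_camera('scene'); x,y=305,185
cv2.imwrite('pics/c3.png',cv2.resize(p[y-50:y+50,x-50:x+50],(500,500),interpolation=cv2.INTER_CUBIC))"
```

```text
t 6.92 pos [0.5493 0.2068 0.251 ] psi -6.1 tilt 0.06 F [-0.3 -0.   0.4] w 0.998 grip 0.0
shift [ 0.0012 -0.0004  0.087 ] roll -0.1
```

View pics/c3.png

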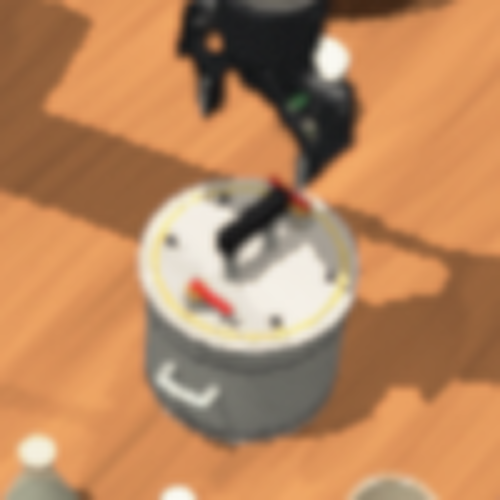

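The finger tips straddle the bar: their midpoint is at crop column 258, the same as the bar's. I'm descending and closing.

Request:
step_arm --commands '[{"fingers": -1,"dx": 0.001,"dy": 0,"dz": 0.045,"roll": 0},{"fingers": -1,"dx": 0.001,"dy": 0,"dz": 0.087,"roll": 0},{"fingers": -1,"dx": 0.001,"dy": 0,"dz": 0.087,"roll": 0},{"fingers": 1,"dx": 0.001,"dy": 0,"dz": 0.087,"roll": 0},{"fingers": 1,"dx": 0.001,"dy": 0,"dz": 0.087,"roll": 0},{"fingers": 1,"dx": 0.001,"dy": 0,"dz": 0.087,"roll": 0},{"fingers": 1,"dx": 0.001,"dy": 0,"dz": 0.087,"roll": 0},{"fingers": 1,"dx": 0.001,"dy": 0,"dz": 0.087,"roll": 0}]' --squeeze 70

```text
time: 7.98
tool_pos: [0.5502, 0.2094, 0.1657]
tcp_rot: [2.333, 2.102, 0.004]
wrist_force: [0.2, -0.1, 4.5]
width: 0.175
grip_force: 70.2
```

```bash
python3 -c "
from h import *
togo(.549,.208,.164,-6)"
```

```text
t 7.97 pos [0.5502 0.2094 0.1657] psi -6.0 tilt 0.15 F [ 0.2 -0.1  4.5] w 0.175 grip 70.2
shift [-0.0015 -0.0011  0.0017] roll 0.0
```

Request:
step_arm --commands '[{"fingers": 1,"dx": 0,"dy": 0,"dz": -0.008,"roll": 0},{"fingers": 1,"dx": 0,"dy": 0,"dz": -0.02,"roll": 0},{"fingers": 1,"dx": 0,"dy": 0,"dz": -0.035,"roll": 0},{"fingers": 1,"dx": 0,"dy": 0,"dz": -0.05,"roll": 0},{"fingers": 1,"dx": 0,"dy": 0,"dz": -0.065,"roll": 0},{"fingers": 1,"dx": 0,"dy": 0,"dz": -0.08,"roll": 0},{"fingers": 1,"dx": 0,"dy": 0,"dz": -0.092,"roll": 0},{"fingers": 1,"dx": 0,"dy": 0,"dz": -0.102,"roll": 0}]'

```text
time: 8.98
tool_pos: [0.5493, 0.2091, 0.2672]
tcp_rot: [2.334, 2.103, 0.001]
wrist_force: [0.3, 0.4, -5.0]
width: 0.173
grip_force: 68.7
```

Request:
step_arm --commands '[{"fingers": 1,"dx": 0,"dy": 0,"dz": 0,"roll": 0},{"fingers": 1,"dx": 0,"dy": 0,"dz": 0,"roll": 0},{"fingers": 1,"dx": 0,"dy": 0,"dz": 0,"roll": 0},{"fingers": 1,"dx": 0,"dy": 0,"dz": 0,"roll": 0},{"fingers": 1,"dx": 0,"dy": 0,"dz": 0,"roll": 0},{"fingers": 1,"dx": 0,"dy": 0,"dz": 0,"roll": 0},{"fingers": 1,"dx": 0,"dy": 0,"dz": 0,"roll": 0},{"fingers": 1,"dx": 0,"dy": 0,"dz": 0,"roll": 0}]'

```text
time: 9.98
tool_pos: [0.5492, 0.2091, 0.2663]
tcp_rot: [-2.334, -2.103, -0.0]
wrist_force: [-0.2, -0.4, -3.5]
width: 0.168
grip_force: 68.9
```

```bash
python3 -c "
from h import *
togo(.549,.208,.264,-6)
p,d=read_camera('scene'); cv2.imwrite('pics/scene4.png',p)
cv2.imwrite('pics/c4.png',cv2.resize(p[100:330,180:380],(520,598),interpolation=cv2.INTER_CUBIC))"
```

```text
t 9.97 pos [0.5492 0.2091 0.2663] psi -6.0 tilt 0.0 F [-0.2 -0.4 -3.5] w 0.168 grip 68.9
shift [-0.0011 -0.0001  0.0023] roll 0.0
```

View pics/c4.png

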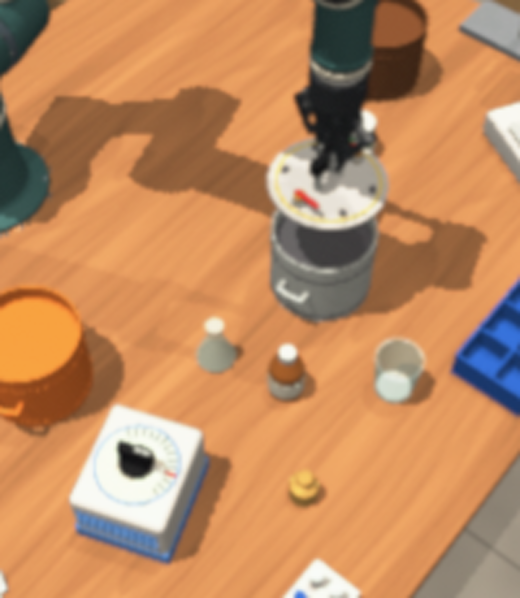

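The lid, at (327,185) in the crop, is held above the open vessel and the knob is on the red mark. I'll fit a plane to the lid to check level and height, then hand in.

```bash
cat > l.py <<'E'
from h import *
p,d=read_camera('scene'); v,u=np.mgrid[150:192,280:332]; u=u.ravel();v=v.ravel()
w=world('scene',np.c_[u,v],d[v,u]); w=w[(abs(w[:,2]-.235)<.025)&(np.hypot(w[:,0]-.549,w[:,1]-.208)<.08)]
for _ in range(5):
    s=np.linalg.lstsq(np.c_[w[:,:2]-[.549,.208],np.ones(len(w))],w[:,2],rcond=None)[0]; e=abs(w[:,2]-np.c_[w[:,:2]-[.549,.208],np.ones(len(w))]@s); w=w[e<max(.002,2*np.median(e))]
print(len(w),"tilt rad",np.hypot(*s[:2]).round(3),"top z",s[2].round(4)); togo(.549,.208,.264,-6)
E
python3 l.py
```

```text
518 tilt rad 0.004 top z 0.2343
t 10.07 pos [0.5493 0.2091 0.2663] psi -6.0 tilt 0.0 F [-0.2  0.5 -4.4] w 0.176 grip 68.9
shift [-0.0011 -0.0002  0.0023] roll 0.0
```

Request:
step_arm --commands '[{"fingers": 1,"dx": 0,"dy": 0,"dz": 0,"roll": 0},{"fingers": 1,"dx": 0,"dy": 0,"dz": 0,"roll": 0},{"fingers": 1,"dx": 0,"dy": 0,"dz": 0,"roll": 0},{"fingers": 1,"dx": 0,"dy": 0,"dz": 0,"roll": 0},{"fingers": 1,"dx": 0,"dy": 0,"dz": 0,"roll": 0},{"fingers": 1,"dx": 0,"dy": 0,"dz": 0,"roll": 0}]'

```text
time: 10.82
tool_pos: [0.5493, 0.2091, 0.2663]
tcp_rot: [2.334, 2.103, 0.0]
wrist_force: [0.6, 0.2, -4.4]
width: 0.178
grip_force: 68.9
```

```bash
python3 l.py
```

```text
542 tilt rad 0.007 top z 0.2342
t 10.88 pos [0.5492 0.2091 0.2662] psi -6.0 tilt 0.01 F [-0.4  0.5 -3.6] w 0.173 grip 68.9
shift [-0.0011 -0.0001  0.0022] roll 0.0
```

The lid is level to within 0.01 rad, its underside is about 99 mm above the rim, and it is steady.

```bash
python3 -c "
from workcell import *
print(finish_job())"
```

```text
the job is handed in; nothing more can be done
None
```

The job is handed in: by the camera checks, the knob's pointer stands on the red zero mark and the lid is held level and still about 10 cm above the vessel's rim; no verdict came back at hand-in.

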